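# Bin the mis-moulded vessel cap on its edge

### The arm

A 7-joint arm with a two-finger parallel gripper is mounted at the origin on a cart in front of the work surface, level with it; the furniture and walls round the work are solid. World frame = base frame: x ahead of the robot, y to its left, z up, the work surface at z = 0. Lengths are in mm, angles in rad, forces in N, time in s.
With the tool pointing down it reaches from about 400 to 875 mm from the base axis. Payload 6.5 kg.
Tool frame: the origin (TCP) lies midway between the tips of the shut fingers; the grasp point (between the pads) lies 19 mm behind it; z points along the fingers, y is the line along which they close (so a half turn about z gives the same grasp; the last joint's range is limited). The gripper opens to 85 mm and grips with 20 to 120 N. Pads are 22 mm wide; open, the fingers measure 114 mm over their backs; the gripper's body (76 mm by 85 mm) begins 54 mm behind the grasp point. The pads swing forward as they close: fully open they stand 13 mm farther back than shut.
Start: joints at [1.114, 0.536, -0.004, 1.538, 0.003, 1.067, -0.071], TCP at [247.598, -600.987, 231.29] pointing down, gripper open.
Joint ranges: [-2.7, 2.7], [-0.37, 2.16], [-1.27, 1.26], [0.24, 2.4], [-1.31, 4.45], [0.19, 1.91], [-2.76, 2.76]. Speed limits (rad/s): [2.39, 2.39, 3.14, 3.14, 3.14, 3.14, 3.14].

### API

Orientations are given as a rotation vector (axis times angle).
In Python, from plant import readout, get_image, job gives the robot as it stands.
- The arm moves only by the tool move_arm, never from a script. Its argument "increments" is a list of rows, each an object with "dp": the shift along the world's x, y, z in mm, a list of three; "twist": the turn, a rotation vector about the world's x, y, z in degrees, a list of three; "gripper": the finger opening in mm, from 0 to 85.4. A call has 1 to 5 rows; each row is the pose to reach, as a shift and turn from the pose commanded when the call began; what a row does not reach only later rows make up. A row lasts 1/8 s, in which the tool goes at most 62.5 mm and 10.7 degrees, less where a joint would pass 70% of its speed; a pose out of reach is approached as far as the arm can. A call with a gripper value outside its range is refused whole. The fingers move at their own pace and stop on an object; "squeeze" is the grip in N (left out, the last holds). Time passes only in rows, so rows that repeat a pose let the fingers close. It gives the time, the measured TCP pose, the force, the opening and the grip force at its end, in the units of the state.
- readout.sense(): the state, without advancing time (a new reading comes with each control period).
- get_image(name): name is "side" or "top" or "wrist"; returns a dict with "frame" (400x640x3 uint8, red, green, blue), "z_map" (400x640 float32, mm along the optical axis (not along the pixel's ray), 0 where there is no reading), "fx", "fy", "cx", "cy" (pixels), "k1" (the pictures are not rectified: a ray, as slopes to the right and down, at radius r is drawn at 1 + k1 r^2 times it, then the intrinsics apply), "rvec" (rotation vector, rad) and "tvec" (3), from world to camera coordinates, as OpenCV has them; the wrist camera has in their place "tool_from_camera" (4x4, takes a point from camera to tool coordinates, whose origin is the TCP and whose axes are the flange's). Camera axes: x right, y down, z forward; pixel columns grow to the right and rows downward; lengths in mm; the calibration is good to about 2 mm. A picture is of the moment at which its call begins: read the wrist's pose just before it.
- job.job_done(): hands the job in; it is judged then, once.
The state is a dict: "clock": time; "q": joint angles; "dq": joint speeds; "joint_efforts": joint torques, N m; "tool_pos": TCP position; "orientation": TCP orientation; "force": force on the tool from outside, world axes, zero at the start; "moment": the same for the moment, N m; "gripper_width": finger opening in mm; "grip_force": force on a finger pad.
Only numpy, scipy, OpenCV 4.12 (cv2) and the standard library are available. Lean on these libraries where they do the work, as an engineer would, in place of code of your own. Each camera call takes 0.05 s, during which the arm holds its last target. There are 200 camera calls.

### The job

One of the green vessel caps standing near the robot is a moulding reject: a stub of untrimmed sprue sticks out sideways from its skirt. Bin it in the narrow grey trough, standing on its edge; to turn it, first lay it on the sloped turning stand (underside against the slope, edge on the two pegs), let go of it there, and take it again across its thickness. Leave the sound caps, the white luer stopcock and the white pinch clamp where they are.

Things in the scene. Friction and masses are not known exactly. Their poses are not given: they have to be found in the camera images.
- reject: the reject: green plastic vessel cap, 35 to 80 g, lying flat and loose, turned any way. Thin skirt 87 mm across, 3.5 mm thick at its edge, stepping inward to 68 mm across at 10.5 mm height; above it the collar. Total height 23 mm. Underside and collar top are flat and parallel, 23 mm apart. Origin at the centre of the underside, z up through the collar, x toward the sprue stub.
- reject_collar (a point): middle of the reject's collar, on its axis 17 mm above the underside. The collar is an upright round wall 56 mm across, from 10.5 to 23 mm above the underside: the place to grip from above, firmly (about 25 N).
- reject_mid (a point): middle of the reject: on its axis, 11.5 mm above the underside. On the stand the cap can be taken across its thickness (23 mm) from its upper edge, one pad on the collar's flat top, one on the underside.
- sprue_tip (a point): outer end of the reject's green sprue stub: it sticks out of the skirt along the cap's +x to 58.5 mm from the cap's axis, 14 mm wide, 7 mm thick, with a button 10.5 mm high near its end. On the stand it must not sit on the pegs: sideways or upward is clear.
- stand: turning stand, fixed: dark base plate 100 x 100 x 6 mm with a sloped aluminium back. Origin at the centre of the base's underside, z up. The slope rises toward the stand's +x at 50 degrees from level: outward normal (-0.766, 0, 0.643), uphill (0.643, 0, 0.766) in its frame. Two legs behind the slope stand at y +-36 mm.
- stand_seat (a point): seat point on the slope's surface, 60 mm above the table: the centre of a well seated cap's underside comes here. A cap let go within 10 mm slides against the pegs and settles. The plate is 84 mm wide (y), 5 mm thick, from 58 mm downhill to 28 mm uphill of here.
- stand_fork (a point): middle of the fork's opening, on the slope 10 mm uphill of the seat point: the middle 40 mm of the plate (y) are cut away from 8 mm downhill of the seat point upward, open behind, so that one finger can pass behind a seated cap.
- stand_pegs (a point): midway between the two pegs, on the slope's surface, 39.3 mm downhill of the seat point. The pegs are round, 8 mm thick, stand 16 mm out square to the slope, 27.5 mm to either side (y) of here. The cap's round edge rests on both, which centres it.
- bin: reject bin, fixed: narrow grey open trough, outside 128 (x) x 48 (y) x 49 (z) mm, walls and floor 4 mm: inside 120 x 40 mm, 45 mm deep. Origin at the centre of its underside, z up. A cap goes in on its edge, its axis along y, and stands about 42 mm out of the rim. Fingers do not fit in beside it: hold it by its upper part, fingertips 8 to 15 mm above the cap's middle.
- good_0: a sound green vessel cap, the same shape and size as the reject but with a clean round skirt and no stub; origin at the centre of its flat underside, z up through the collar. It stays where it is.
- good_1: a sound green vessel cap, the same shape and size as the reject but with a clean round skirt and no stub; origin at the centre of its flat underside, z up through the collar. It stays where it is.
- good_2: a sound green vessel cap, the same shape and size as the reject but with a clean round skirt and no stub; origin at the centre of its flat underside, z up through the collar. It stays where it is.
- luer: white luer stopcock, 28 x 44 x 13 mm, lying between the caps and the stand; a bystander. Origin at the centre of its underside. (Fixed equipment round the work: black sensor heads 190 mm tall to the left, between the robot's start and the caps; a pump rack 195 mm tall along the right.)
- clamp: white tube pinch clamp, 11 x 40 x 18 mm; a bystander. Origin at the centre of its underside.

How it is judged:
By the outcome, as a careful person would: the job done as asked, in the order asked, and still so for the second after the job is handed in, with the robot touching nothing.
It also fails if it takes over 58 s, if anything falls off the work surface, if the arm or the gripper's body presses on something with over 40 N, if the wrist force passes 120 N, or if a joint passes its speed limit or range.

## Working session

There is one attempt and no reset: what is moved stays moved. The work goes in short steps, Python scripts to look and compute and a tool call to move; the robot and the scene stay as the last step left them, time stands still between calls to the robot, and variables do not carry over. Pictures are saved under pics/ and viewed, at most 10 in all, crops included, and the job is handed in when it is done.

Besides the shell and the picture viewer there is one more tool, called after "Request:" as a command line: name --argument value ..., lists and objects as JSON in quotes. move_arm: Moves the arm, as the interface text tells. Its arguments: {"type":"object","properties":{"increments":{"type":"array"},"squeeze":{"type":"number"}},"required":["increments"]}

```bash
mkdir -p pics; ls; cat > h.py <<'E'
import numpy as np, cv2
from scipy.spatial.transform import Rotation as R
from plant import readout, get_image, job
def pts(im):
    "world (or camera for wrist) point per pixel from z_map"
    h,w=im["z_map"].shape
    u,v=np.meshgrid(np.arange(w),np.arange(h))
    K=np.array([[im["fx"],0,im["cx"]],[0,im["fy"],im["cy"]],[0,0,1]],float)
    s=cv2.undistortPoints(np.stack([u,v],-1).reshape(-1,1,2).astype(np.float64),K,np.array([im["k1"],0,0,0],float)).reshape(h,w,2)
    z=im["z_map"].astype(float)
    c=np.dstack([s[...,0]*z,s[...,1]*z,z])
    if "rvec" in im:
        M=R.from_rotvec(np.ravel(im["rvec"])).as_matrix()
        return (c-np.ravel(im["tvec"]))@M
    T=im["tool_from_camera"]; st=im["st"]
    t=c@T[:3,:3].T+T[:3,3]
    return t@R.from_rotvec(st["orientation"]).as_matrix().T+np.array(st["tool_pos"])
def shot(n):
    st=readout.sense(); im=get_image(n); im["st"]=st; return im
def save(im,f): cv2.imwrite("pics/"+f,im["frame"][...,::-1])
E
python3 - <<'E'
from h import *
for n in("top","side"):
    im=shot(n); save(im,n+"0.png"); np.savez(n+"0.npz",P=pts(im),F=im["frame"]); print(n,im["fx"],im["k1"])
s=readout.sense(); print({k:np.round(v,3) for k,v in s.items()})
E
```

```text
pics
top 506.36849496202154 -0.01458780209306261
side 398.8956530826521 -0.08741741636169788
{'clock': np.float64(0.1), 'q': array([ 1.114,  0.537, -0.004,  1.539,  0.003,  1.067, -0.071]), 'dq': array([-0.   , -0.   ,  0.   ,  0.   , -0.001,  0.   , -0.001]), 'joint_efforts': array([ 3.0000e-03, -5.8457e+01,  1.0520e+00, -2.5977e+01,  1.3000e-02,
        5.0000e-03,  0.0000e+00]), 'tool_pos': array([ 247.367, -600.474,  230.501]), 'orientation': array([-3.08e+00, -6.10e-01,  1.00e-03]), 'force': array([ 0.422, -0.094, -0.533]), 'moment': array([ 0.02 ,  0.011, -0.007]), 'grip_force': np.float64(0.0), 'gripper_width': np.float64(85.381)}
```

View pics/top0.png

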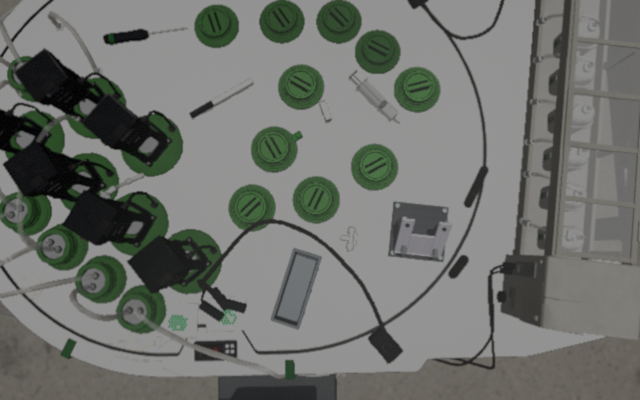

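View pics/side0.png

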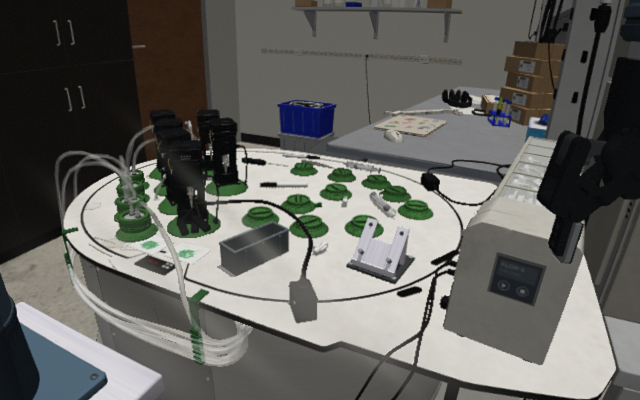

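The reject is at about (274,149) in the top view, with its stub at (297,135). The stand is at (420,232), the bin at (297,288), the luer at (348,238) and the clamp at (325,110). Next I'll measure them.

```bash
python3 - <<'E'
from h import *
d=np.load("top0.npz"); P=d["P"]; F=d["F"]
np.set_printoptions(suppress=True,precision=1)
for n,(u,v) in dict(tab=(330,270),rej=(274,149),stub=(298,135),stand=(420,232),bin=(297,288),luer=(348,238),clamp=(325,110),tower=(170,265),rack=(590,150),tow2=(120,215),rackfront=(520,240)).items(): print(n,P[v,u])
hsv=cv2.cvtColor(F,cv2.COLOR_RGB2HSV)
g=cv2.inRange(hsv,(45,80,30),(75,255,255))
n,l,s,c=cv2.connectedComponentsWithStats(g)
for i in range(1,n):
    if s[i,4]>300:
        m=l==i; p=P[m]; ok=np.abs(p[:,2])<40; top=p[(p[:,2]>18)&(p[:,2]<30)]
        cs,_=cv2.findContours(m.astype(np.uint8),0,2); 
        sk=p[(p[:,2]>-2)&(p[:,2]<8)]
        (cx,cy),r=cv2.minEnclosingCircle(sk[:,:2].astype(np.float32)) if len(sk) else ((0,0),0)
        (tx,ty),tr=cv2.minEnclosingCircle(top[:,:2].astype(np.float32)) if len(top) else ((0,0),0)
        print(c[i],s[i,4],"skirt",np.round([cx,cy,r],1),"collar",np.round([tx,ty,tr],1),"z95",np.percentile(p[:,2],95))
# high things near
hi=(P[...,2]>12)&(P[...,2]<120)
# bin
sub=P[240:335,265:330].reshape(-1,3); b=sub[(sub[:,2]>42)&(sub[:,2]<56)]
print("bin rim",cv2.minAreaRect(b[:,:2].astype(np.float32)),np.median(b[:,2]))
sub=P[195:270,380:460].reshape(-1,3)
b=sub[(sub[:,2]>4)&(sub[:,2]<120)]
print("stand all",cv2.minAreaRect(b[:,:2].astype(np.float32)),np.percentile(b[:,2],[5,50,95,100]))
for u,v in [(392,206),(448,209),(391,257),(443,261),(400,225),(400,245),(440,235),(438,255),(420,240),(420,222)]: print((u,v),P[v,u],F[v,u])
e=cv2.resize(F[190:270,380:465],None,fx=7,fy=7,interpolation=cv2.INTER_CUBIC); cv2.imwrite("pics/st.png",e[...,::-1])
# towers extents
t=P[(P[...,2]>100)&(P[...,2]<230)]
for lo in range(-700,900,100):
    q=t[(t[:,1]>lo)&(t[:,1]<=lo+100)]
    if len(q)>20: print("tall y",lo,len(q),"x",q[:,0].min(),q[:,0].max(),"z",q[:,2].max())
E
```

```text
tab [ 474.2 -171.8   -1. ]
rej [696.1 -76.8  22.3]
stub [ 723.4 -120.4    9.6]
stand [ 538.2 -337.4    3.2]
bin [ 443.7 -111.2    4. ]
luer [ 531.1 -206.1    8.5]
clamp [ 767.2 -171.6   14.9]
tower [495.8  61.4 188.2]
rack [ 647.  -563.   181.6]
tow2 [572.8 143.7 169.4]
rackfront [ 518.1 -501.5   45.4]
[281.5  21.2] 1322 skirt [946.  -94.1  41.4] collar [946.3 -95.7  30.3] z95 24.267165088702583
[338.3  21.1] 1258 skirt [ 941.6 -203.3   42.1] collar [ 941.8 -201.6   30. ] z95 24.11179566374688
[216.4  25.9] 1374 skirt [939.8  29.9  41.1] collar [942.8  31.   29.9] z95 24.17499568360093
[377.   51.5] 1198 skirt [ 878.4 -272.8   40.7] collar [ 879.3 -274.1   29.8] z95 24.059874168090392
[300.6  86.3] 1349 skirt [ 816.5 -127.5   41.5] collar [ 817.2 -127.7   29.4] z95 24.152458472674084
[416.5  88.9] 1352 skirt [ 804.1 -343.3   41.2] collar [ 805.  -343.9   29.1] z95 23.776238835550878
[107.2  87.6] 318 skirt [820.6 241.9  43.6] collar [823.4 234.8  26.6] z95 54.504257986922916
[158.4 150.3] 1298 skirt [716.2 154.1  58.2] collar [713.8 153.   45.1] z95 23.64788757370594
[ 55.3 139.3] 38
[... 1682 characters left out ...]
0.5 -361.1   59.6] [126 124 128]
(438, 255) [ 496.  -364.7   18.4] [123 122 125]
(420, 240) [ 523.2 -329.3   45.4] [127 125 130]
(420, 222) [ 556.1 -337.2    8.9] [73 75 75]
tall y -700 7345 x 372.17356917262384 879.0304522855702 z 196.53654031043078
tall y -600 20946 x 373.8660751741795 894.710522095081 z 198.7746565348873
tall y -500 2991 x 387.15672604435633 549.6082202796349 z 197.23992682797274
tall y 0 2151 x 369.9517804666426 540.2368795530236 z 195.09015970215182
tall y 100 5433 x 409.22691599741694 759.1107638902539 z 196.9860329737613
tall y 200 6721 x 426.6448486411445 832.7584545026914 z 196.67803588574193
tall y 300 1230 x 451.7727186351504 798.5371465187237 z 193.71058869348195
```

View pics/st.png

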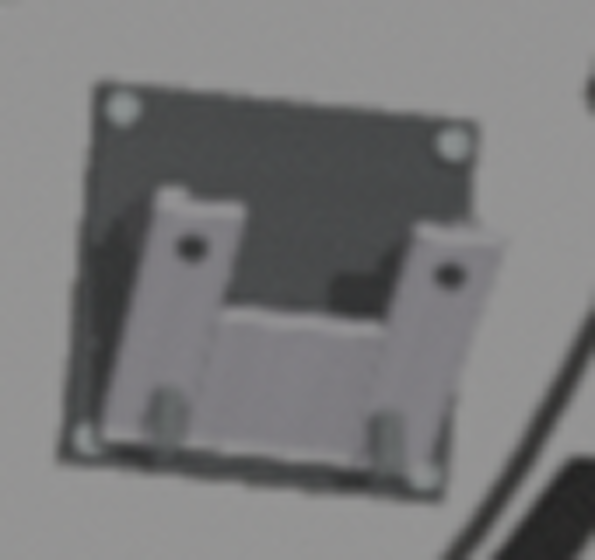

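The crop shows the stand from above. Its base corners are at crop pixels (97,83), (478,122), (443,500) and (58,460). The slope rises towards the top of the image, and the pegs are near (167,415) and (387,437).

```bash
cat >> h.py <<'E'
def cast(im,uv,z):
    K=np.array([[im["fx"],0,im["cx"]],[0,im["fy"],im["cy"]],[0,0,1]],float)
    s=cv2.undistortPoints(np.array(uv,float).reshape(-1,1,2),K,np.array([im["k1"],0,0,0],float)).reshape(-1,2)
    M=R.from_rotvec(np.ravel(im["rvec"])).as_matrix(); t=np.ravel(im["tvec"])
    d=np.c_[s,np.ones(len(s))]@M; o=-t@M
    return o+d*((z-o[2])/d[:,2])[:,None]
E
python3 - <<'E'
from h import *
np.set_printoptions(suppress=True,precision=2)
im=shot("top"); P=pts(im)
c=np.array([(97,83),(478,122),(443,500),(58,460)],float); uv=c/7+[380,190]+(.5/7-.5)
w=cast(im,uv,6); print(w, w.mean(0)); 
ed=[np.linalg.norm(w[i]-w[(i+1)%4]) for i in range(4)]; print("edges",ed)
for a,b in((3,0),(2,1)): e=w[b]-w[a]; print("yaw x",np.degrees(np.arctan2(e[1],e[0])))
for a,b in((1,0),(2,3)): e=w[b]-w[a]; print("yaw y-90",np.degrees(np.arctan2(e[1],e[0]))-90)
# slope plane fit
v0=P[215:255,394:450].reshape(-1,3)
q=v0[(v0[:,2]>25)&(v0[:,2]<72)]
for _ in range(6):
    m=q.mean(0); n=np.linalg.svd(q-m,full_matrices=False)[2][2]; n*=np.sign(n[2]); r=(q-m)@n; q=q[np.abs(r)<max(1.5,1.5*r.std())]
print("n",n,len(q),"yaw",np.degrees(np.arctan2(-n[1],-n[0])),"tilt",np.degrees(np.arccos(n[2])),"pt",m)
for z in(60,): print("plane x at z60 y=-337:",m[0]-(n[1]*(-337-m[1])+n[2]*(z-m[2]))/n[0])
# reject stub
F=im["frame"]; hsv=cv2.cvtColor(F,cv2.COLOR_RGB2HSV); g=cv2.inRange(hsv,(45,80,30),(75,255,255))
n_,l,s,cc=cv2.connectedComponentsWithStats(g); i=l[149,265]
vv,uu=np.nonzero(l==i); w=cast(im,np.c_[uu,vv],5.0)
cen=np.array([700.1,-74.6]); d=w[:,:2]-cen; rr=np.hypot(*d.T); st=d[rr>47]
print("stub heading",np.degrees(np.arctan2(*st.mean(0)[::-1])),rr.max(),len(st))
# two-view check on table heights & side view collar
im2=shot("side"); P2=pts(im2)
for nm,p in(("top",P),("side",P2)):
    k=(np.hypot(p[...,0]-700,p[...,1]+75)<60)&(p[...,2]>19.5)&(p[...,2]<27); x=p[k]; print(nm,"collar",cv2.minEnclosingCircle(x[:,:2].astype(np.float32)),np.median(x[:,2]),len(x))
    k=(np.abs(p[...,0]-447)<75)&(np.abs(p[...,1]+112)<75)&(p[...,2]>44)&(p[...,2]<55); x=p[k]; print("bin",cv2.minAreaRect(x[:,:2].astype(np.float32)),np.median(x[:,2]))
    k=(np.abs(p[...,0]-520)<60)&(np.abs(p[...,1]+337)<60)&(p[...,2]>25)&(p[...,2]<75); q=p[k]
    for _ in range(6):
        m=q.mean(0); n=np.linalg.svd(q-m,full_matrices=False)[2][2]; n*=np.sign(n[2]); r=(q-m)@n; q=q[np.abs(r)<max(1.5,1.5*r.std())]
    print("slope",n,m,len(q))
    x=p[np.hypot(p[...,0]-474,p[...,1]+190)<20]; print("table",np.median(x[:,2]))
E
```

```text
[[ 595.21 -291.18    6.  ]
 [ 581.98 -389.46    6.  ]
 [ 484.74 -375.51    6.  ]
 [ 497.87 -277.07    6.  ]] [ 539.95 -333.3     6.  ]
edges [np.float64(99.16372972567719), np.float64(98.23448595102586), np.float64(99.3153549970994), np.float64(98.35491626361019)]
yaw x -8.25098714293357
yaw x -8.163304601169099
yaw y-90 -7.666928493433488
yaw y-90 -7.598272640070164
n [-0.76  0.11  0.65] 784 yaw -8.029282637320192 tilt 49.81240827013304 pt [ 523.04 -331.42   45.61]
plane x at z60 y=-337: 534.528540256212
stub heading -61.69769849936603 56.14957323603935 28
top collar ((699.8276977539062, -73.7200698852539), 29.105234146118164) 21.8822215877952 545
bin ((446.9443664550781, -112.26820373535156), (51.61451721191406, 130.5252685546875), 70.38933563232422) 50.18190612086172
slope [-0.76  0.11  0.65] [ 524.1  -331.34   46.82] 818
table 0.26583628486019495
side collar ((699.5703735351562, -74.7282485961914), 30.00988006591797) 22.28135224087834 201
bin ((446.0738220214844, -113.49357604980469), (54.2130012512207, 129.83273315429688), 71.09436798095703) 49.9339589625739
slope [-0.76  0.1   0.65] [ 523.54 -333.18   46.77] 922
table 1.7460831734492681
```

Request:
move_arm --increments '[{"dp": [40,50,30],"twist": [0,0,0],"gripper": 85},{"dp": [80,100,60],"twist": [0,0,0],"gripper": 85},{"dp": [120,150,60],"twist": [0,0,10],"gripper": 80},{"dp": [160,200,60],"twist": [0,0,20],"gripper": 75},{"dp": [200,240,60],"twist": [0,0,30],"gripper": 75}]'

```text
clock: 0.82
tool_pos: [440.1, -368.2, 291.6]
orientation: [2.814, 1.394, -0.0]
force: [0.4, 0.4, 0.3]
gripper_width: 74.8
grip_force: 0.0
```

Request:
move_arm --increments '[{"dp": [40,45,0],"twist": [0,0,10],"gripper": 75},{"dp": [80,90,0],"twist": [0,0,20],"gripper": 75},{"dp": [120,135,0],"twist": [0,0,30],"gripper": 75},{"dp": [160,180,0],"twist": [0,0,40],"gripper": 75},{"dp": [200,225,0],"twist": [0,0,50],"gripper": 75}]'

```text
clock: 1.45
tool_pos: [640.2, -143.6, 291.1]
orientation: [1.962, 2.453, -0.0]
force: [0.2, 0.0, 0.9]
gripper_width: 75.2
grip_force: 0.0
```

Request:
move_arm --increments '[{"dp": [30,35,-30],"twist": [0,0,9],"gripper": 75},{"dp": [53,63,-70],"twist": [0,0,15],"gripper": 75},{"dp": [53,63,-110],"twist": [0,0,15],"gripper": 75},{"dp": [53,63,-110],"twist": [0,0,15],"gripper": 75}]'

```text
clock: 1.95
tool_pos: [689.6, -81.8, 177.4]
orientation: [-1.628, -2.679, 0.006]
force: [0.6, -0.4, -0.3]
gripper_width: 75.0
grip_force: 0.0
```

```bash
python3 - <<'E'
from h import *
np.set_printoptions(suppress=True,precision=2)
im=shot("wrist"); st=im["st"]; save(im,"w1.png"); P=pts(im)
Rm=R.from_rotvec(st["orientation"]).as_matrix(); print(st["tool_pos"],"yhead",np.degrees(np.arctan2(Rm[1,1],Rm[0,1])),Rm[:,2],"q",st["q"])
hsv=cv2.cvtColor(im["frame"],cv2.COLOR_RGB2HSV); g=cv2.inRange(hsv,(45,80,30),(75,255,255))>0
near=np.hypot(P[...,0]-700,P[...,1]+75)<66
x=P[g&near&(P[...,2]>19)&(P[...,2]<28)]; c,r=cv2.minEnclosingCircle(x[:,:2].astype(np.float32)); print("collar",c,r,np.median(x[:,2]),len(x))
s=P[g&near&(P[...,2]>-3)&(P[...,2]<14)]; d=s[:,:2]-c; rr=np.hypot(*d.T); k=rr>48; print(k.sum(),"stub",np.degrees(np.arctan2(*d[k].mean(0)[::-1])),rr.max())
E
```

```text
[689.63 -81.82 177.38] yhead 27.42101454871084 [-0.01  0.   -1.  ] q [ 0.34  0.72 -0.47  1.42  0.34  1.09  0.29]
collar (699.666259765625, -75.24446105957031) 29.145824432373047 22.27133630849177 2606
99 stub -61.40829094051001 56.697054155266606
```

Request:
move_arm --increments '[{"dp": [10,7,-50],"twist": [0,0,0],"gripper": 75},{"dp": [10,7,-100],"twist": [0,0,0],"gripper": 75},{"dp": [10,7,-135],"twist": [0,0,0],"gripper": 75},{"dp": [10,7,-135],"twist": [0,0,0],"gripper": 75},{"dp": [10,7,-135],"twist": [0,0,0],"gripper": 75}]'

```text
clock: 2.62
tool_pos: [704.4, -75.3, 49.5]
orientation: [1.632, 2.68, 0.003]
force: [0.4, 0.0, -0.1]
gripper_width: 74.8
grip_force: 0.0
```

```bash
python3 - <<'E'
from h import *
s=readout.sense(); print(s["tool_pos"],R.from_rotvec(s["orientation"]).as_matrix().round(3),s["force"],s["clock"])
E
```

```text
[704.3888966  -75.34894323  49.50639274] [[-0.459  0.888  0.004]
 [ 0.888  0.459 -0.   ]
 [-0.002  0.004 -1.   ]] [ 0.36660154  0.04370369 -0.14647597] 2.625
```

Request:
move_arm --increments '[{"dp": [-4.5,0,-20],"twist": [0,0,0],"gripper": 75},{"dp": [-4.5,0,-40],"twist": [0,0,0],"gripper": 75},{"dp": [-4.5,0,-40],"twist": [0,0,0],"gripper": 75},{"dp": [-4.5,0,-40],"twist": [0,0,0],"gripper": 50},{"dp": [-4.5,0,-40],"twist": [0,0,0],"gripper": 50}]' --squeeze 25

```text
clock: 3.25
tool_pos: [698.8, -74.5, 7.2]
orientation: [1.631, 2.683, 0.002]
force: [0.2, -0.3, -0.5]
gripper_width: 54.7
grip_force: 27.7
```

Request:
move_arm --increments '[{"dp": [0,0,0],"twist": [0,0,0],"gripper": 45},{"dp": [0,0,0],"twist": [0,0,0],"gripper": 45},{"dp": [0,0,0],"twist": [0,0,0],"gripper": 45}]'

```text
clock: 3.62
tool_pos: [698.2, -74.8, 6.8]
orientation: [1.632, 2.684, 0.001]
force: [-0.1, 0.2, 4.2]
gripper_width: 54.6
grip_force: 28.8
```

Request:
move_arm --increments '[{"dp": [0,0,40],"twist": [0,0,0],"gripper": 45},{"dp": [0,0,90],"twist": [0,0,-8],"gripper": 45},{"dp": [-20,-25,140],"twist": [0,0,-17],"gripper": 45},{"dp": [-50,-62,175],"twist": [0,0,-27],"gripper": 45},{"dp": [-80,-100,190],"twist": [0,0,-36.5],"gripper": 45}]' --squeeze 28

```text
clock: 4.25
tool_pos: [617.5, -175.9, 198.4]
orientation: [2.394, 2.03, 0.002]
force: [0.7, -0.4, -1.3]
gripper_width: 54.2
grip_force: 31.0
```

Request:
move_arm --increments '[{"dp": [-30,-38,0],"twist": [-1,-7,0],"gripper": 45},{"dp": [-60,-76,0],"twist": [-2.2,-16,0],"gripper": 45},{"dp": [-90,-114,0],"twist": [-3.6,-25.5,0],"gripper": 45},{"dp": [-115,-145,-10],"twist": [-4.9,-35,0],"gripper": 45},{"dp": [-121,-153,-20],"twist": [-6.2,-44,0],"gripper": 45}]'

```text
clock: 4.88
tool_pos: [497.7, -318.8, 164.2]
orientation: [2.091, 1.764, 0.403]
force: [-0.5, -1.1, -0.9]
gripper_width: 54.8
grip_force: 31.0
```

Request:
move_arm --increments '[{"dp": [0,0,0],"twist": [-0.7,-5.5,0],"gripper": 45},{"dp": [0,0,0],"twist": [-0.7,-5.5,0],"gripper": 45},{"dp": [0,0,0],"twist": [-0.7,-5.5,0],"gripper": 45}]'

```text
clock: 5.25
tool_pos: [498.4, -317.9, 163.9]
orientation: [2.03, 1.709, 0.484]
force: [0.6, -0.1, -0.2]
gripper_width: 54.9
grip_force: 31.1
```

```bash
cat > st.py <<'E'
from h import *
np.set_printoptions(suppress=True,precision=3)
s=readout.sense(); M=R.from_rotvec(s["orientation"]).as_matrix()
print(s["tool_pos"],"\n",M,"q",s["q"],s["force"],s["gripper_width"],s["grip_force"],s["clock"])
B=R.from_euler("z",-8,degrees=True).as_matrix()
n=B@[-.766,0,.643];u=B@[.643,0,.766];y=B@[0,1,0]
E
python3 - <<'E'
from st import *
T=np.c_[u,-y*0,n] # goal: tool z=-n, tool y=+u heading
ty=u; tz=-n; G=np.c_[np.cross(ty,tz),ty,tz]
print("twist left deg",np.degrees(R.from_matrix(G@M.T).as_rotvec()))
E
```

```text
[ 498.428 -317.864  163.895] 
 [[ 0.175  0.83   0.529]
 [ 0.985 -0.139 -0.107]
 [-0.016  0.54  -0.842]] q [ 1.356  0.528 -0.897  2.157  1.088  0.193 -0.561] [ 0.569 -0.087 -0.209] 54.92025414141391 31.077649879152887 5.25
twist left deg [ -1.845 -17.24    2.17 ]
```

```bash
cat > fk.py <<'E'
import numpy as np, itertools
from scipy.spatial.transform import Rotation as R
from scipy.optimize import least_squares
lo=np.array([-2.7,-.37,-1.27,.24,-1.31,.19,-2.76]); hi=np.array([2.7,2.16,1.26,2.4,4.45,1.91,2.76])
def fk(q,p,s):
    # p: yaw0,h,L1,L2,L3,a (elbow offset x), b(wrist offset x), tool yaw
    z=lambda a:R.from_euler("z",a).as_matrix(); y=lambda a:R.from_euler("y",a).as_matrix()
    A=z(p[0]+s[0]*q[0])@y(q[1])@z(s[1]*q[2]); t=np.array([0,0,p[1]])+A@[p[5],0,p[2]]
    A=A@y(q[3]); t=t+A@[-p[5],0,0]
    A=A@z(s[2]*q[4]); t=t+A@[p[6],0,p[3]]
    A=A@y(q[5])@z(s[3]*q[6]+p[7]); t=t+A@[0,0,p[4]]
    return t,A
E
cat > fit.py <<'E'
from fk import *
from plant import readout
s=readout.sense()
D=[([1.114,.536,-.004,1.538,.003,1.067,-.071],[247.598,-600.987,231.29],[-3.08,-.61,.001]),
([.34,.72,-.47,1.42,.34,1.09,.29],[689.63,-81.82,177.38],[-1.628,-2.679,.006]),
(s["q"],s["tool_pos"],s["orientation"])]
best=None
for sg in itertools.product([1,-1],repeat=4):
  for y0 in(0,-2.3,2.3,1.57):
   for ty in(0,1.57,-1.57,3.14):
    def f(p):
        r=[]
        for q,t,o in D:
            tt,A=fk(np.array(q),p,sg); r+=list((tt-t)); r+=list(300*(R.from_matrix(A.T@R.from_rotvec(o).as_matrix()).as_rotvec()))
        r+=list(np.array(p[5:7])*.01)
        return np.array(r)
    o=least_squares(f,[y0,350,450,450,200,0,0,ty],max_nfev=60)
    if best is None or o.cost<best[0]: best=(o.cost,sg,o.x,f(o.x))
print(best[0],best[1],best[2].round(3)); print(best[3].round(1))
np.savez("fit.npz",p=best[2],s=best[1])
E
python3 fit.py
```

```text
78.5744979455108 (-1, -1, -1, -1) [-6.30000e-02  2.56842e+02  5.05862e+02  4.15108e+02  2.89962e+02
  7.75200e+00 -2.92310e+01  1.51100e+00]
[ 1.9  4.4 -1.2  0.7  0.1 -1.1  2.4 -0.5  3.2  0.6 -0.7 -0.9  0.4 -0.9
 -1.9 -0.6 10.2  2.   0.1 -0.3]
```

```bash
cat > ik.py <<'E'
from fk import *
d=np.load("fit.npz"); p=d["p"]; sg=d["s"]
rng=np.random.default_rng(0)
def ik(t,G=None,tz=None,N=60,m=.03):
    out=[]
    for _ in range(N):
        q0=rng.uniform(lo+m,hi-m)
        def f(q):
            tt,A=fk(q,p,sg); e=(tt-t)/100
            return np.r_[e, R.from_matrix(A.T@G).as_rotvec() if G is not None else 2*(A[:,2]-tz)]
        o=least_squares(f,q0,bounds=(lo+m,hi-m),max_nfev=80)
        if o.cost<1e-5: out.append(o.x)
    return np.array(out)
B=R.from_euler("z",-8,degrees=True).as_matrix()
n=B@[-.766,0,.643];u=B@[.643,0,.766];y=B@[0,1,0]
def fr(ty,tz): return np.c_[np.cross(ty,tz),ty,tz]
E
python3 - <<'E'
from ik import *
np.set_printoptions(suppress=True,precision=2,linewidth=150)
seat=np.array([535,-333,60])
qc=np.array([1.356,.528,-.897,2.157,1.088,.193,-.561])
for nm,ty in(("u",u),("y",y),("-u",-u),("-y",-y)):
    for off in(9,90):
        s=ik(seat+off*n+3*u,fr(ty,-n)); print(nm,off,len(s))
        if len(s): i=np.argsort(np.abs(s-qc).max(1))[:3]; print(s[i])
for nm,ty in(("n",n),("-n",-n)):
    s=ik(seat+11.5*n+12*u,fr(ty,-u)); print("re",nm,len(s)); 
    if len(s): i=np.argsort(np.abs(s-qc).max(1))[:3]; print(s[i])
E
```

```text
u 9 29
[[ 1.58  1.23 -1.23  2.17  2.42  0.53 -1.35]
 [ 1.58  1.23 -1.23  2.16  2.42  0.53 -1.35]
 [ 1.57  1.21 -1.22  2.16  2.44  0.52 -1.38]]
u 90 32
[[ 1.71  1.01 -1.24  2.28  2.44  0.38 -1.49]
 [ 1.71  1.   -1.24  2.28  2.44  0.38 -1.49]
 [ 1.71  1.   -1.24  2.28  2.45  0.37 -1.5 ]]
y 9 28
[[ 1.58  1.24 -1.24  2.17  2.42  0.54  0.23]
 [ 1.56  1.16 -1.18  2.16  2.49  0.48  0.11]
 [ 1.51  1.07 -1.09  2.16  2.63  0.41 -0.1 ]]
y 90 21
[[ 1.7   0.96 -1.2   2.27  2.52  0.34 -0.03]
 [ 1.69  0.94 -1.18  2.27  2.57  0.32 -0.08]
 [ 1.64  0.84 -1.1   2.26  2.82  0.27 -0.39]]
-u 9 31
[[ 1.45  0.97 -0.99  2.15  2.84  0.35  1.18]
 [ 1.42  0.93 -0.95  2.15  2.94  0.34  1.05]
 [ 1.48  1.01 -1.03  2.15  2.74  0.37  1.32]]
-u 90 39
[[ 1.65  0.86 -1.12  2.26  2.76  0.28  1.25]
 [ 1.66  0.88 -1.14  2.27  2.7   0.29  1.33]
 [ 1.59  0.78 -1.04  2.26  3.04  0.25  0.91]]
-y 9 15
[[ 1.02  0.69 -0.44  2.16  3.73  0.44  1.58]
 [ 0.99  0.69 -0.41  2.16  3.75  0.45  1.54]
 [ 1.28  0.81 -0.76  2.15  3.34  0.34  2.11]]
-y 90 23
[[ 1.44  0.65 -0.85  2.26  3.55  0.28  1.88]
 [ 1.3   0.58 -0.68  2.27  3.78  0.35  1.59]
 [ 1.22  0.55 -0.58  2.28  3.86  0.39  1.48]]
re n 19
[[ 0.01  1.24  0.94  1.12 -0.46  1.71 -2.43]
 [ 0.01  1.23  0.94  1.13 -0.46  1.7  -2.43]
 [ 0.05  1.19  0.83  1.13 -0.37  1.67 -2.49]]
re -n 29
[[ 0.24  1.07  0.34  1.13 -0.02  1.62  0.39]
 [ 0.27  1.06  0.28  1.13  0.02  1.62  0.35]
 [ 0.28  1.06  0.27  1.13  0.03  1.62  0.35]]
```

```bash
cat > plan.py <<'E'
from ik import *
from plant import readout
np.set_printoptions(suppress=True,precision=2,linewidth=150)
def near(t,G,q0,m=.03,w=.02):
    def f(q):
        tt,A=fk(q,p,sg); return np.r_[(tt-t)/20,5*R.from_matrix(A.T@G).as_rotvec(),w*(q-q0)]
    o=least_squares(f,np.clip(q0,lo+m+.001,hi-m-.001),bounds=(lo+m,hi-m)); return o.x
def path(q0,q1,N):
    t0,A0=fk(q0,p,sg)
    for k in range(1,N+1):
        t,A=fk(q0+(q1-q0)*k/N,p,sg); print(k,"dp",(t-t0).round(1),"tw",np.degrees(R.from_matrix(A@A0.T).as_rotvec()).round(1),"z",round(t[2]))
seat=np.array([535,-333,60.])
E
python3 - <<'E'
from plan import *
qc=np.array(readout.sense()["q"])
best=None
for k in range(3):
    s=ik(seat+90*n+3*u,fr(u,-n)); s=s[s[:,5]>.33]; 
    i=np.argmin(np.abs(s-qc).sum(1)); 
    if best is None or np.abs(s[i]-qc).sum()<np.abs(best-qc).sum(): best=s[i]
print(qc,best); np.save("goal.npy",best); path(qc,best,12)
E
```

```text
[ 1.36  0.53 -0.9   2.16  1.09  0.19 -0.56] [ 1.71  1.01 -1.24  2.28  2.44  0.38 -1.49]
1 dp [ -7.3   1.4 -13.2] tw [0.4 0.5 0.7] z 149
2 dp [-13.8   2.5 -24.6] tw [0.7 0.6 1.3] z 137
3 dp [-19.5   3.3 -34.4] tw [0.9 0.3 1.9] z 128
4 dp [-24.2   3.8 -42.6] tw [ 1.  -0.2  2.4] z 119
5 dp [-28.    3.9 -49. ] tw [ 1.  -1.2  2.8] z 113
6 dp [-30.7   3.7 -53.6] tw [ 1.  -2.5  3.2] z 108
7 dp [-32.5   3.2 -56.5] tw [ 0.9 -4.1  3.4] z 105
8 dp [-33.3   2.3 -57.6] tw [ 0.7 -6.2  3.6] z 104
9 dp [-33.4   1.  -56.7] tw [ 0.5 -8.5  3.6] z 105
10 dp [-32.7  -0.6 -53.8] tw [  0.3 -11.2   3.6] z 108
11 dp [-31.6  -2.6 -48.9] tw [  0.1 -14.3   3.4] z 113
12 dp [-30.2  -5.  -41.8] tw [ -0.2 -17.6   3.2] z 120
```

Request:
move_arm --increments '[{"dp": [-14,2,-25],"twist": [0.7,0.6,1.3],"gripper": 45},{"dp": [-24,4,-43],"twist": [1,-0.2,2.4],"gripper": 45},{"dp": [-31,4,-54],"twist": [1,-2.5,3.2],"gripper": 45},{"dp": [-33,2,-57],"twist": [0.7,-6,3.6],"gripper": 45},{"dp": [-33,0,-54],"twist": [0.3,-11,3.6],"gripper": 45}]'

```text
clock: 5.88
tool_pos: [467.1, -318.5, 110.7]
orientation: [1.867, 1.659, 0.681]
force: [-0.4, 1.2, -1.7]
gripper_width: 54.7
grip_force: 31.0
```

```bash
python3 - <<'E'
from st import *
G=np.c_[np.cross(u,-n),u,-n]
print("twist left deg",np.degrees(R.from_matrix(G@M.T).as_rotvec()))
E
```

```text
[ 467.11  -318.519  110.694] 
 [[ 0.112  0.718  0.687]
 [ 0.994 -0.091 -0.067]
 [ 0.014  0.691 -0.723]] q [ 1.738  0.971 -1.206  2.289  2.224  0.369 -1.258] [-0.408  1.219 -1.73 ] 54.7248114546226 31.038796190405264 5.875
twist left deg [-1.608 -6.157 -1.638]
```

Request:
move_arm --increments '[{"dp": [0,-5,5],"twist": [-1.0,-3,-1],"gripper": 45},{"dp": [10,-7,2],"twist": [-1.6,-6.2,-1.6],"gripper": 45},{"dp": [26,-9,-8],"twist": [-1.6,-6.2,-1.6],"gripper": 45},{"dp": [42,-11,-19],"twist": [-1.6,-6.2,-1.6],"gripper": 45},{"dp": [42,-11,-19],"twist": [-1.6,-6.2,-1.6],"gripper": 45}]'

```text
clock: 6.5
tool_pos: [509.6, -328.7, 90.5]
orientation: [1.801, 1.567, 0.73]
force: [-0.1, 0.2, -0.8]
gripper_width: 54.6
grip_force: 31.1
```

```bash
python3 - <<'E'
from st import *
G=np.c_[np.cross(u,-n),u,-n]
print("twist left deg",np.degrees(R.from_matrix(G@M.T).as_rotvec()))
d=np.array(s["tool_pos"])-[535,-333,60]; print("n,u,y",d@n,d@u,d@y)
im=shot("side"); F=im["frame"][180:300,310:440]; cv2.imwrite("pics/s1.png",cv2.resize(F,None,fx=5,fy=5,interpolation=cv2.INTER_CUBIC)[...,::-1])
E
```

```text
[ 509.633 -328.663   90.548] 
 [[ 0.137  0.639  0.757]
 [ 0.991 -0.09  -0.103]
 [ 0.002  0.764 -0.645]] q [ 1.701  1.168 -1.213  2.259  2.508  0.512 -1.399] [-0.147  0.216 -0.801] 54.56785996486262 31.065314717707224 6.5
twist left deg [-0.149 -0.14  -0.108]
n,u,y 39.346721812654486 6.859964791886192 0.7643843675126885
```

View pics/s1.png

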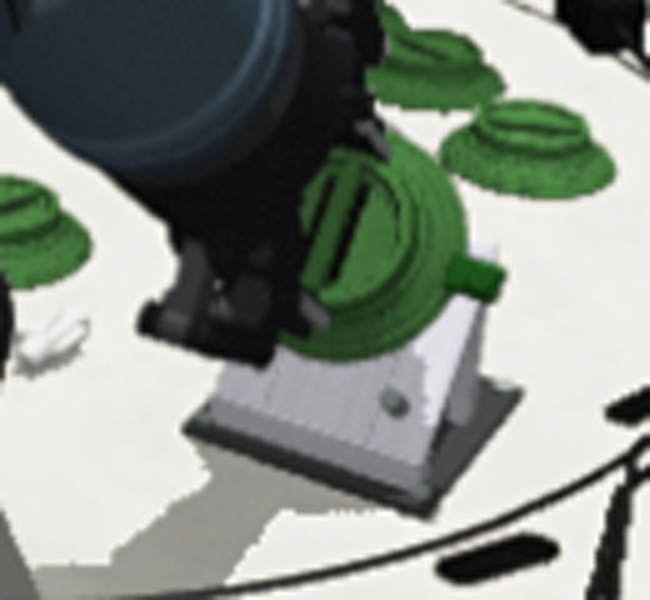

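The image shows the cap held parallel to the slope, with the stub sideways to the right at about crop pixel (475,280).

Request:
move_arm --increments '[{"dp": [8,-1,-9],"twist": [0,0,0],"gripper": 45},{"dp": [15,-2,-17],"twist": [0,0,0],"gripper": 45},{"dp": [20,-3,-22],"twist": [0,0,0],"gripper": 45},{"dp": [20,-3,-22],"twist": [0,0,0],"gripper": 45}]'

```text
clock: 7.05
tool_pos: [529.4, -331.6, 69.6]
orientation: [1.799, 1.565, 0.732]
force: [0.7, -0.3, 0.2]
gripper_width: 55.2
grip_force: 31.1
```

```bash
python3 - <<'E'
from st import *
d=np.array(s["tool_pos"])-[535,-333,60]; print("n,u,y",d@n,d@u,d@y)
E
```

```text
[ 529.377 -331.583   69.625] 
 [[ 0.138  0.636  0.759]
 [ 0.99  -0.091 -0.104]
 [ 0.003  0.766 -0.643]] q [ 1.655  1.229 -1.189  2.218  2.543  0.54  -1.397] [ 0.736 -0.289  0.19 ] 55.16853744074516 31.065780445060227 7.05
n,u,y 10.605138686473992 3.665527760380873 0.6206712986258902
```

Request:
move_arm --increments '[{"dp": [1.2,-0.2,-1],"twist": [0,0,0],"gripper": 45},{"dp": [2.3,-0.3,-1.9],"twist": [0,0,0],"gripper": 45},{"dp": [2.3,-0.3,-1.9],"twist": [0,0,0],"gripper": 45}]'

```text
clock: 7.42
tool_pos: [531.4, -332.0, 68.2]
orientation: [1.799, 1.564, 0.732]
force: [-0.7, -0.3, -1.0]
gripper_width: 55.1
grip_force: 31.1
```

Request:
move_arm --increments '[{"dp": [0.8,-0.1,-0.7],"twist": [0,0,0],"gripper": 45},{"dp": [1.5,-0.2,-1.3],"twist": [0,0,0],"gripper": 45},{"dp": [1.5,-0.2,-1.3],"twist": [0,0,0],"gripper": 45}]'

```text
clock: 7.8
tool_pos: [532.9, -332.3, 66.9]
orientation: [1.799, 1.564, 0.732]
force: [-0.4, -0.3, -0.5]
gripper_width: 54.7
grip_force: 31.0
```

Request:
move_arm --increments '[{"dp": [0.8,-0.1,-0.7],"twist": [0,0,0],"gripper": 45},{"dp": [1.5,-0.2,-1.3],"twist": [0,0,0],"gripper": 45},{"dp": [1.5,-0.2,-1.3],"twist": [0,0,0],"gripper": 45}]'

```text
clock: 8.18
tool_pos: [533.0, -332.2, 66.7]
orientation: [1.798, 1.564, 0.73]
force: [-27.2, 0.6, 22.0]
gripper_width: 54.7
grip_force: 41.8
```

```bash
python3 - <<'E'
from st import *
im=shot("side"); P=pts(im); hsv=cv2.cvtColor(im["frame"],cv2.COLOR_RGB2HSV); g=cv2.inRange(hsv,(45,80,30),(75,255,255))>0
d=P-[535,-333,60]; k=g&(np.linalg.norm(d,axis=-1)<75); dd=d[k]; N,U,Y=dd@n,dd@u,dd@y
print(np.percentile(N,[1,5,25,50,75,90,97]),"U",U.min(),U.max(),"Y",Y.min(),Y.max(),k.sum())
c=(N>17)&(N<30)
print(np.histogram(N,range(-10,40,3)))
k=~g&(np.linalg.norm(d,axis=-1)<75); dd=d[k]; q=dd[np.abs(dd@n)<5]; q=q[(q@u<-25)|(np.abs(q@y)>0)]; print("slope N",np.median(q@n),len(q))
F=im["frame"][180:300,310:440]; cv2.imwrite("pics/s2.png",cv2.resize(F,None,fx=5,fy=5,interpolation=cv2.INTER_CUBIC)[...,::-1])
E
```

```text
[ 533.043 -332.215   66.72 ] 
 [[ 0.138  0.636  0.759]
 [ 0.99  -0.089 -0.106]
 [ 0.     0.766 -0.642]] q [ 1.646  1.238 -1.187  2.211  2.548  0.547 -1.396] [-27.196   0.607  22.049] 54.70753154008963 41.76448932790663 8.175
[ 2.928  4.379  7.835 14.081 20.724 23.336 24.627] U -37.670903926126705 45.54415821545648 Y -58.89333036771831 12.10199618559861 1036
(array([  0,   0,   0,   0,  79, 192, 152,  93,  42, 168, 186, 121,   1,
         0,   1,   0]), array([-10,  -7,  -4,  -1,   2,   5,   8,  11,  14,  17,  20,  23,  26,
        29,  32,  35,  38]))
slope N -0.461524388088487 827
```

View pics/s2.png

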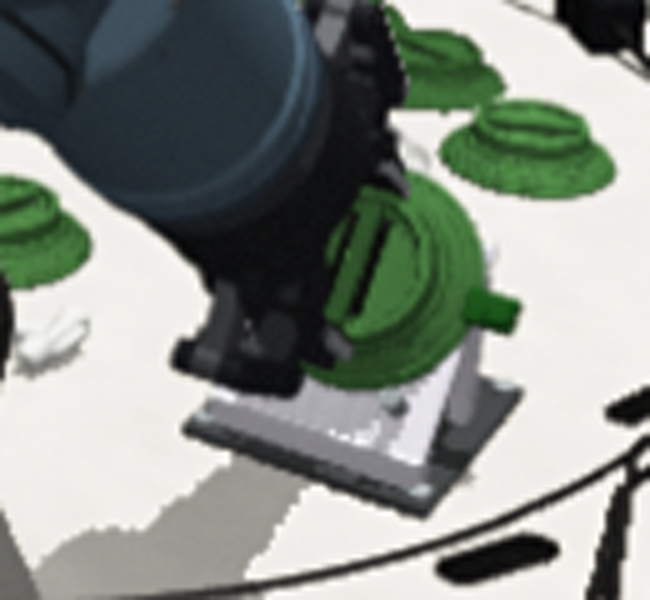

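The cap now touches the slope (35 N normal force), its edge is just above the peg, and the stub is sideways. I'll ease off and release.

Request:
move_arm --increments '[{"dp": [-1,0.2,0.9],"twist": [0,0,0],"gripper": 54},{"dp": [-1,0.2,0.9],"twist": [0,0,0],"gripper": 60},{"dp": [-1,0.2,0.9],"twist": [0,0,0],"gripper": 72},{"dp": [-1,0.2,0.9],"twist": [0,0,0],"gripper": 75},{"dp": [-1,0.2,0.9],"twist": [0,0,0],"gripper": 75}]'

```text
clock: 8.85
tool_pos: [533.6, -332.1, 66.4]
orientation: [1.799, 1.565, 0.732]
force: [-0.7, 0.5, 0.2]
gripper_width: 74.7
grip_force: 0.0
```

Request:
move_arm --increments '[{"dp": [-15,2,13],"twist": [0,0,0],"gripper": 75},{"dp": [-38,5,32],"twist": [0,0,0],"gripper": 75},{"dp": [-61,8.5,51],"twist": [0,0,0],"gripper": 70},{"dp": [-80,11,80],"twist": [0,0,0],"gripper": 50},{"dp": [-80,11,115],"twist": [0,0,0],"gripper": 48}]'

```text
clock: 9.48
tool_pos: [451.9, -320.6, 181.2]
orientation: [1.803, 1.564, 0.733]
force: [-0.3, -1.1, 1.0]
gripper_width: 47.9
grip_force: 0.0
```

```bash
python3 - <<'E'
from st import *
for c in("top","side"):
    im=shot(c); P=pts(im); hsv=cv2.cvtColor(im["frame"],cv2.COLOR_RGB2HSV); g=cv2.inRange(hsv,(45,80,30),(75,255,255))>0
    d=P-[535,-333,60]; k=g&(np.linalg.norm(d,axis=-1)<75); dd=d[k]; N,U,Y=dd@n,dd@u,dd@y
    t=(N>18)&(N<30); sk=(N<10)&(N>-3)
    print(c,"N",np.percentile(N,[2,50,98]),"U",U.min(),U.max(),"Y",Y.min(),Y.max(),k.sum())
    if t.sum()>20:
        print(" top plane N",np.median(N[t]),"circle",cv2.minEnclosingCircle(np.c_[U,Y][t].astype(np.float32)))
        q=dd[t]; m=np.linalg.svd(q-q.mean(0),full_matrices=False)[2][2]; print(" normal",m*np.sign(m[2]),n)
    r=np.hypot(U,Y); k2=r>50; print(" stub U,Y",U[k2].mean(),Y[k2].mean(),k2.sum())
    if c=="side": F=im["frame"][180:300,310:440]; cv2.imwrite("pics/s3.png",cv2.resize(F,None,fx=5,fy=5,interpolation=cv2.INTER_CUBIC)[...,::-1])
E
```

```text
[ 451.924 -320.642  181.209] 
 [[ 0.139  0.637  0.758]
 [ 0.99  -0.093 -0.103]
 [ 0.005  0.765 -0.644]] q [ 1.861  0.804 -1.26   2.352  2.581  0.252 -1.688] [-0.274 -1.12   1.001] 47.93586103952308 0.0 9.475
top N [ 2.787 12.712 23.822] U -26.061616552397467 43.50962734674513 Y -55.65684958226326 41.09469444255335 1154
 top plane N 20.821172484614777 circle ((2.4874391555786133, 0.7850776314735413), 28.707731246948242)
 normal [-0.764  0.103  0.637] [-0.759  0.107  0.643]
 stub U,Y 3.825015802281681 -52.76148339214592 21
side N [ 3.822 14.497 24.583] U -41.27760667876342 41.513630476332935 Y -58.70626151562736 43.26579172116197 1590
 top plane N 21.220364954234967 circle ((0.7127097845077515, -0.4895661473274231), 29.321090698242188)
 normal [-0.756  0.101  0.647] [-0.759  0.107  0.643]
 stub U,Y 0.6532428077582981 -54.42049407939244 34
```

View pics/s3.png

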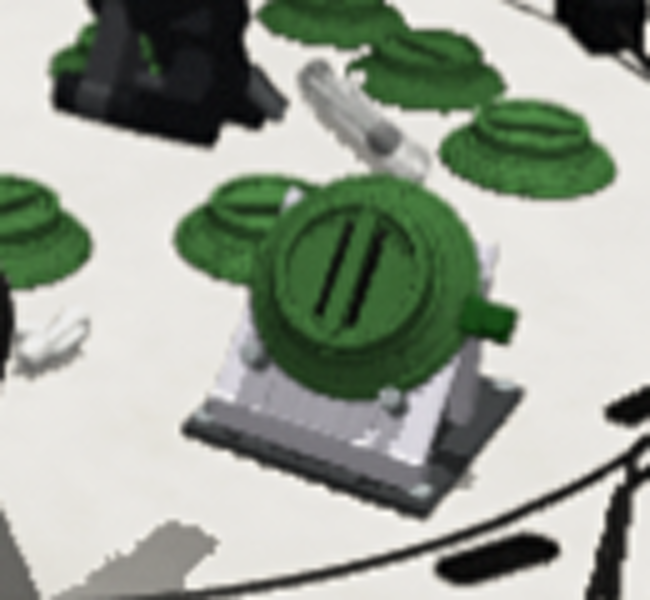

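The cap is seated on both pegs, and the stub is sideways at crop pixel (490,320). Now I'll plan the swing to the regrasp pose.

```bash
python3 - <<'E'
from plan import *
from plant import readout
st=readout.sense(); qc=np.array(st["q"]); t,A=fk(qc,p,sg); print("fk err",t-st["tool_pos"],np.degrees(R.from_matrix(A.T@R.from_rotvec(st["orientation"]).as_matrix()).as_rotvec()))
yd=np.array([np.cos(np.radians(8)),-np.sin(np.radians(8)),0])
def pick(t,G,q,N=80):
    s=ik(t,G,N=N); s=s[(s[:,5]>.25)&(s[:,5]<1.85)]; return s[np.argmin(np.abs(s-q).sum(1))]
qB=pick(seat+11*n+105*u,fr(-n,-u),np.array([.24,1.07,.34,1.13,0,1.62,.39])); print("B",qB)
qA=pick(np.array([520,-328,330.]),fr(yd,np.array([0,0,-1.])),(qc*.4+qB*.6)); print("A",qA)
print("to A"); path(qc,qA,12)
print("A to B"); path(qA,qB,8)
E
```

```text
fk err [-38.73  -4.34 -24.92] [-0.1   2.77  1.1 ]Traceback (most recent call last):
  File "<stdin>", line 7, in <module>
  File "<stdin>", line 6, in pick
    return _wrapfunc(a, 'argmin', axis=axis, out=out, **kwds)
    return bound(*args, **kwds)
ValueError: attempt to get argmin of an empty sequence
```

```bash
cat > fk.py <<'E'
import numpy as np, itertools
from scipy.spatial.transform import Rotation as R
from scipy.optimize import least_squares
lo=np.array([-2.7,-.37,-1.27,.24,-1.31,.19,-2.76]); hi=np.array([2.7,2.16,1.26,2.4,4.45,1.91,2.76])
def fk(q,p,s=None):
    z=lambda a:R.from_euler("z",a).as_matrix(); y=lambda a:R.from_euler("y",a).as_matrix()
    q=np.array(q)+p[:7]*[1,1,1,1,1,1,1]
    A=z(-q[0]); t=A@[p[12],p[13],p[7]]; A=A@y(q[1])@z(-q[2]); t=t+A@[p[14],p[15],p[8]]
    A=A@y(q[3]); t=t+A@[p[16],p[17],0]
    A=A@z(-q[4]); t=t+A@[p[11],p[18],p[9]]
    A=A@y(q[5]); t=t+A@[p[19],p[20],0]
    A=A@z(-q[6]); t=t+A@[0,0,p[10]]
    return t,A
E
cat > fit.py <<'E'
from fk import *
from plant import readout
s=readout.sense()
M=lambda *r: R.from_matrix(np.array(r)).as_rotvec()
D=[([1.114,.536,-.004,1.538,.003,1.067,-.071],[247.598,-600.987,231.29],[-3.08,-.61,.001]),
([.34,.72,-.47,1.42,.34,1.09,.29],[689.63,-81.82,177.38],[-1.628,-2.679,.006]),
([1.356,.528,-.897,2.157,1.088,.193,-.561],[498.428,-317.864,163.895],[2.03,1.709,.484]),
([1.738,.971,-1.206,2.289,2.224,.369,-1.258],[467.11,-318.519,110.694],[1.867,1.659,.681]),
([1.701,1.168,-1.213,2.259,2.508,.512,-1.399],[509.633,-328.663,90.548],[1.801,1.567,.73]),
([1.646,1.238,-1.187,2.211,2.548,.547,-1.396],[533.043,-332.215,66.72],[1.798,1.564,.73]),
(s["q"],s["tool_pos"],s["orientation"])]
p0=np.zeros(21); p0[0]=.063; p0[6]=-1.511; p0[7:11]=[257,506,415,290]
def f(p):
    r=[]
    for q,t,o in D:
        tt,A=fk(q,p); r+=list((tt-t)); r+=list(300*R.from_matrix(A.T@R.from_rotvec(o).as_matrix()).as_rotvec())
    return np.r_[r,20*(p[1:6]),.03*p[11:]]
o=least_squares(f,p0); print(o.cost,o.x.round(3)); print(f(o.x)[:42].reshape(7,6).round(1)); np.savez("fit.npz",p=o.x,s=[0])
E
python3 fit.py
```

```text
3.3894214032798975 [ 3.00000e-03  5.00000e-03  2.00000e-03 -2.00000e-03  2.00000e-03
 -1.00000e-03 -1.56600e+00  3.51142e+02  4.98360e+02  4.47831e+02
  3.38561e+02  4.56200e+00  2.49100e+00 -2.42150e+01 -1.05790e+01
 -8.75900e+00 -7.90900e+00 -8.75900e+00  2.40000e-01 -5.37300e+00
  2.39000e-01]
[[-0.8 -0.2 -0.5  0.3  1.   0.1]
 [ 0.1  1.1  0.6 -0.1 -0.6  0.3]
 [-0.1 -0.6  0.2  0.1 -0.  -0.1]
 [-0.1  0.7 -0.2 -0.  -0.1 -0.1]
 [ 0.1 -0.3  0.  -0.1  0.1  0.1]
 [ 0.3 -0.5  0.1 -0.1 -0.1 -0.1]
 [-0.1  0.2 -0.4  0.2  0.1 -0.2]]
```

Excellent fit (about 1 mm). Planning the swing.

```bash
cat > go.py <<'E'
from plan import *
qc=np.array(readout.sense()["q"])
yd=np.array([np.cos(np.radians(8)),-np.sin(np.radians(8)),0]); down=np.array([0,0,-1.])
def sols(t,G,N=80):
    s=ik(t,G,N=N); return s[(s[:,5]>.25)&(s[:,5]<1.87)] if len(s) else s
def pick(s,q): return s[np.argmin(np.abs(s-q).sum(1))]
E
python3 - <<'E'
from go import *
s=sols(seat+11*n+100*u,fr(-n,-u)); print(len(s)); s2=sols(seat+11*n+14*u,fr(-n,-u)); print(len(s2)); 
qB=pick(s,qc); print("B",qB); print("grasp",pick(s2,qB)); np.save("qB.npy",qB)
a=sols(np.array([520,-328,330.]),fr(yd,down)); qA=pick(a,.4*qc+.6*qB); print("A",len(a),qA); np.save("qA.npy",qA)
path(qc,qA,12); print("A->B"); path(qA,qB,8)
E
```

```text
0
45Traceback (most recent call last):
  File "<stdin>", line 3, in <module>
  File "go.py", line 6, in pick
    def pick(s,q): return s[np.argmin(np.abs(s-q).sum(1))]
                                             ~^~
ValueError: operands could not be broadcast together with shapes (0,) (7,)
```

```bash
python3 - <<'E'
from go import *
for k in(14,40,55,70,85):
    s=sols(seat+11*n+k*u,fr(-n,-u),50); print(k,len(s), s[np.argmax(np.minimum(s-lo,hi-s).min(1))] if len(s) else "")
# tool rotated in the cap plane, and pitched pre-poses
for k in(55,70,85,100):
  for tilt in(10,20,30):
    Rt=R.from_rotvec(np.radians(-tilt)*y).as_matrix()  # less backwards lean
    s=sols(seat+11*n+k*u,Rt@fr(-n,-u),40); print(k,tilt,(Rt@-u).round(2),len(s))
E
```

```text
14 25 [ 0.25  1.14  0.34  1.02 -0.08  1.67  0.38]
40 35 [ 0.25  1.15  0.34  0.95 -0.09  1.73  0.38]
55 27 [ 0.26  1.16  0.34  0.91 -0.08  1.77  0.37]
70 18 [ 0.25  1.17  0.37  0.86 -0.11  1.81  0.39]
85 14 [ 0.26  1.18  0.36  0.81 -0.1   1.85  0.38]
55 10 [-0.5   0.07 -0.87] 17
55 20 [-0.34  0.05 -0.94] 22
55 30 [-0.17  0.02 -0.98] 23
70 10 [-0.5   0.07 -0.87] 25
70 20 [-0.34  0.05 -0.94] 21
70 30 [-0.17  0.02 -0.98] 20
85 10 [-0.5   0.07 -0.87] 23
85 20 [-0.34  0.05 -0.94] 19
85 30 [-0.17  0.02 -0.98] 20
100 10 [-0.5   0.07 -0.87] 17
100 20 [-0.34  0.05 -0.94] 24
100 30 [-0.17  0.02 -0.98] 24
```

```bash
python3 - <<'E'
from go import *
s=sols(seat+11*n+65*u,fr(-n,-u),120); s=s[s[:,5]<1.82]
qB=pick(s,qc*.2+.8*np.array([.25,1.17,.36,.87,-.1,1.8,.38])); print("B",qB)
a=sols(np.array([540,-333,330.]),fr(yd,down),120); qA=pick(a,.4*qc+.6*qB); print("A",len(a),qA); np.save("qB.npy",qB); np.save("qA.npy",qA)
path(qc,qA,12); print("A->B"); path(qA,qB,8)
E
```

```text
B [ 0.39  1.14 -0.01  0.86  0.17  1.82  0.22]
A 57 [ 0.98  0.53 -0.76  1.43  0.37  1.32  0.06]
1 dp [ 14.7 -60.6   2.2] tw [-4.4  2.5 -5.7] z 186
2 dp [  22.1 -114.5    5.2] tw [ -8.4   6.1 -10.9] z 189
3 dp [  23.5 -159.4    9.4] tw [-11.7  10.6 -15.6] z 194
4 dp [  21.2 -193.1   14.9] tw [-14.1  15.9 -19.5] z 199
5 dp [  17.2 -214.2   21.8] tw [-15.2  21.6 -22.4] z 206
6 dp [  14. -222.   30.] tw [-15.1  27.5 -24.2] z 214
7 dp [  13.7 -216.2   39.9] tw [-13.6  33.3 -24.5] z 224
8 dp [  17.8 -197.3   52. ] tw [-10.9  38.7 -23.3] z 236
9 dp [  27.5 -166.    67.2] tw [ -7.2  43.3 -20.3] z 251
10 dp [  42.8 -123.5   86.8] tw [ -2.7  46.8 -15.5] z 271
11 dp [ 62.9 -71.3 112.5] tw [ 2.2 49.  -8.8] z 297
12 dp [ 86.1 -11.  145.7] tw [ 7.2 49.6 -0.2] z 330
A->B
1 dp [  4.3 -10.3 -29.4] tw [ 2.8  4.4 -0.9] z 301
2 dp [  7.9 -17.6 -59.8] tw [ 5.   9.1 -1.5] z 270
3 dp [ 11.  -22.1 -90.1] tw [ 6.7 14.1 -1.8] z 240
4 dp [  13.7  -23.8 -119.4] tw [ 7.8 19.2 -1.9] z 211
5 dp [  16.4  -23.  -146.8] tw [ 8.2 24.3 -1.8] z 183
6 dp [  19.4  -19.7 -171.8] tw [ 8.  29.5 -1.5] z 158
7 dp [  23.2  -13.6 -193.9] tw [ 7.1 34.6 -0.9] z 136
8 dp [  28.    -4.6 -213.1] tw [ 5.6 39.6 -0. ] z 117
```

```bash
python3 - <<'E'
from go import *
qA=np.load("qA.npy")
# C: same family as before the flip, higher; tool tilt 30
Rt=R.from_rotvec(np.radians(-28)*y).as_matrix(); G=Rt@fr(yd,down)
old=np.array([1.356,.528,-.897,2.157,1.088,.23,-.561])
for P in((470,-318,200),(490,-318,230),(510,-325,260)):
    qC=near(np.array(P,float),G,old,m=.03,w=.005); t,A=fk(qC,p); print(P,qC,t,np.degrees(np.arccos(-A[2,2])))
    path(qc,qC,8); print(" ->A"); path(qC,qA,6)
E
```

```text
(470, -318, 200) [ 1.63  0.59 -1.23  2.1   0.85  0.47 -0.26] [ 470. -318.  200.] 28.00003470565767
1 dp [  2.4 -19.5  -0.7] tw [-1.5  2.7 -2.1] z 184
2 dp [  3.  -34.4  -1.6] tw [-2.5  5.7 -3.7] z 183
3 dp [  2.6 -43.7  -2.3] tw [-3.1  8.9 -4.8] z 182
4 dp [  2.  -47.   -2.4] tw [-3.  12.1 -5.3] z 182
5 dp [  2.2 -43.9  -1.3] tw [-2.3 15.2 -5.1] z 183
6 dp [  4.1 -34.1   1.6] tw [-0.9 18.  -4.2] z 186
7 dp [  8.5 -18.1   7. ] tw [ 1.  20.3 -2.5] z 191
8 dp [16.1  4.  15.7] tw [ 3.3 21.9 -0.2] z 200
 ->A
1 dp [  9.6 -26.7   5.6] tw [-0.8  5.8 -1.7] z 206
2 dp [ 19.4 -43.6  17.9] tw [-1.  11.2 -2.8] z 218
3 dp [ 30.4 -50.6  36.8] tw [-0.5 16.2 -3.2] z 237
4 dp [ 42.7 -47.9  62. ] tw [ 0.6 20.6 -3. ] z 262
5 dp [ 56.1 -35.8  93.2] tw [ 2.1 24.5 -1.9] z 293
6 dp [ 70. -15. 130.] tw [ 3.9 27.7  0. ] z 330
(490, -318, 230) [ 1.6   0.55 -1.24  2.05  0.73  0.52 -0.17] [ 490. -318.  230.] 28.00003102817727
1 dp [  4.4 -24.9   2.2] tw [-1.9  2.7 -2.6] z 186
2 dp [  6.6 -44.    4.3] tw [-3.3  5.8 -4.6] z 189
3 dp [  7.7 -56.1   6.8] tw [-4.1  9.2 -6. ] z 191
4 dp [  8.7 -60.4  10. ] tw [-4.  12
[... 633 characters left out ...]
.7 -32.    5.1] tw [-2.5  2.7 -3.2] z 189
2 dp [ 10.6 -56.9  10.4] tw [-4.3  5.9 -5.7] z 195
3 dp [ 13.  -73.1  15.9] tw [-5.2  9.4 -7.5] z 200
4 dp [ 15.5 -79.5  22.4] tw [-5.3 13.  -8.3] z 207
5 dp [ 19.8 -75.6  30.4] tw [-4.3 16.3 -8.1] z 215
6 dp [ 27.4 -61.2  41.1] tw [-2.5 19.2 -6.7] z 225
7 dp [ 39.3 -36.7  55.7] tw [ 0.1 21.1 -4. ] z 240
8 dp [56.1 -3.  75.7] tw [ 3.3 21.9 -0.2] z 260
 ->A
1 dp [  4.8 -13.6   1.2] tw [ 0.3  5.1 -0.8] z 261
2 dp [  9.4 -22.3   6.4] tw [ 0.8 10.1 -1.3] z 266
3 dp [ 14.1 -26.   15.9] tw [ 1.4 14.9 -1.4] z 276
4 dp [ 19.1 -24.8  29.7] tw [ 2.2 19.4 -1.3] z 290
5 dp [ 24.4 -18.8  47.8] tw [ 3.  23.7 -0.8] z 308
6 dp [30. -8. 70.] tw [ 3.9 27.7  0. ] z 330
```

Request:
move_arm --increments '[{"dp": [2.4,-19.5,-0.7],"twist": [-1.5,2.7,-2.1],"gripper": 48},{"dp": [3,-34.4,-1.6],"twist": [-2.5,5.7,-3.7],"gripper": 48},{"dp": [2.6,-43.7,-2.3],"twist": [-3.1,8.9,-4.8],"gripper": 48},{"dp": [2,-47,-2.4],"twist": [-3,12.1,-5.3],"gripper": 48},{"dp": [2.2,-44,-1.3],"twist": [-2.3,15.2,-5.1],"gripper": 48}]'

```text
clock: 10.2
tool_pos: [454.6, -368.6, 178.4]
orientation: [1.962, 1.618, 0.444]
force: [0.3, 0.4, 0.1]
gripper_width: 48.0
grip_force: 0.0
```

```bash
python3 - <<'E'
from st import *
E
python3 - <<'E'
from go import *
qA=np.load("qA.npy"); path(qc,qA,10)
E
```

```text
[ 454.62  -368.6    178.367] 
 [[ 0.22   0.788  0.574]
 [ 0.971 -0.122 -0.205]
 [-0.091  0.603 -0.793]] q [ 1.61   0.558 -1.048  2.221  1.67   0.21  -1.005] [0.305 0.37  0.06 ] 48.00177613346613 0.0 10.2
1 dp [ 11.3 -44.5  11.2] tw [-3.8  2.9 -3.8] z 189
2 dp [ 18.6 -78.5  23. ] tw [-6.4  6.5 -7.1] z 201
3 dp [  23.6 -101.3   34.8] tw [-7.8 10.5 -9.7] z 213
4 dp [  27.8 -112.6   46.7] tw [ -7.9  14.8 -11.5] z 225
5 dp [  32.7 -112.4   58.8] tw [ -6.8  19.1 -12.3] z 237
6 dp [  39.3 -101.1   71.8] tw [ -4.6  23.3 -12. ] z 250
7 dp [ 48.1 -79.5  86.6] tw [ -1.5  27.2 -10.3] z 265
8 dp [ 59.2 -48.6 104.2] tw [ 2.4 30.7 -7.4] z 282
9 dp [ 72.2  -9.7 125.7] tw [ 6.9 33.6 -3. ] z 304
10 dp [ 86.   35.7 152.1] tw [11.6 35.7  2.9] z 330
```

Request:
move_arm --increments '[{"dp": [10,7,30],"twist": [2,7,0.6],"gripper": 48},{"dp": [25,14,60],"twist": [4.6,14,1.2],"gripper": 48},{"dp": [45,21,90],"twist": [7,21,1.7],"gripper": 48},{"dp": [65,28,120],"twist": [9.3,28.5,2.3],"gripper": 48},{"dp": [86,35.7,152],"twist": [11.6,35.7,2.9],"gripper": 48}]'

```text
clock: 10.82
tool_pos: [519.0, -353.7, 293.2]
orientation: [2.272, 1.915, 0.094]
force: [2.3, -2.2, -1.1]
gripper_width: 47.9
grip_force: 0.0
```

```bash
python3 - <<'E'
from st import *
E
python3 - <<'E'
from go import *
s=sols(seat+11*n+65*u,fr(-n,-u),120); s=s[s[:,5]<1.83]
qB=pick(s,qc); print("B",qB); path(qc,qB,8)
E
```

```text
[ 519.031 -353.702  293.187] 
 [[ 0.174  0.972  0.156]
 [ 0.983 -0.162 -0.088]
 [-0.06   0.168 -0.984]] q [ 1.319  0.592 -1.141  1.653  0.647  1.105 -0.136] [ 2.254 -2.202 -1.116] 47.881662371914516 0.0 10.825
B [ 0.42  1.15 -0.1   0.85  0.23  1.83  0.19]
1 dp [  2.7 -12.9 -31. ] tw [ 4.   5.7 -1.4] z 261
2 dp [  5.1 -20.8 -62.8] tw [ 7.5 11.9 -2.3] z 229
3 dp [  7.6 -24.1 -93.1] tw [10.3 18.3 -2.8] z 199
4 dp [  11.   -23.5 -120.1] tw [12.3 24.8 -2.8] z 172
5 dp [  16.3  -19.2 -142.3] tw [13.3 31.2 -2.5] z 150
6 dp [  24.3  -11.1 -158.9] tw [13.5 37.3 -1.9] z 133
7 dp [  36.     1.5 -169.8] tw [12.7 43.2 -0.9] z 122
8 dp [  51.6   19.8 -175. ] tw [10.9 48.6  0.5] z 117
```

Request:
move_arm --increments '[{"dp": [20,4,-10],"twist": [2,9,0],"gripper": 48},{"dp": [40,7,-20],"twist": [4,18,0],"gripper": 48},{"dp": [60,10,-50],"twist": [6,27,0],"gripper": 48},{"dp": [70,14,-90],"twist": [8,35,0.2],"gripper": 48},{"dp": [66,17,-125],"twist": [9.5,42,0.4],"gripper": 48}]'

```text
clock: 11.45
tool_pos: [586.7, -335.4, 163.8]
orientation: [-2.008, -1.747, 0.532]
force: [-31.3, 3.7, 20.0]
gripper_width: 48.1
grip_force: 0.0
```

Request:
move_arm --increments '[{"dp": [0,0,0],"twist": [0,0,0],"gripper": 48},{"dp": [0,0,0],"twist": [0,0,0],"gripper": 48}]'

```text
clock: 11.7
tool_pos: [585.7, -337.6, 169.4]
orientation: [-2.017, -1.747, 0.529]
force: [-0.3, -0.5, 1.1]
gripper_width: 47.8
grip_force: 0.0
```

```bash
python3 - <<'E'
from st import *
ty=-n; tz=-u; G=np.c_[np.cross(ty,tz),ty,tz]
print("twist left deg",np.degrees(R.from_matrix(G@M.T).as_rotvec()))
d=np.array(s["tool_pos"])-[535,-333,60]; print("n,u,y",d@n,d@u,d@y)
E
```

```text
[ 585.673 -337.606  169.436] 
 [[ 0.139  0.831 -0.539]
 [ 0.99  -0.124  0.064]
 [-0.013 -0.542 -0.84 ]] q [ 0.678  1.122 -0.764  0.89   0.68   1.91  -0.052] [-0.282 -0.505  1.059] 47.77892285628592 0.0 11.7
twist left deg [ 1.745  6.998 -0.058]
n,u,y 31.43894789900689 116.50609693284169 2.491087783089177
```

Request:
move_arm --increments '[{"dp": [-4,0,-13],"twist": [0,0,0],"gripper": 48},{"dp": [-9,0,-26],"twist": [0,0,0],"gripper": 48},{"dp": [-14,0,-40],"twist": [0.5,2,0],"gripper": 48},{"dp": [-17.5,0,-52],"twist": [1.2,5,0],"gripper": 48},{"dp": [-17.5,0,-52],"twist": [1.7,7,0],"gripper": 48}]'

```text
clock: 12.32
tool_pos: [566.5, -337.3, 113.5]
orientation: [-1.916, -1.668, 0.612]
force: [-0.4, 0.7, -0.4]
gripper_width: 47.6
grip_force: 0.0
```

Request:
move_arm --increments '[{"dp": [0,0,0],"twist": [0,0,0],"gripper": 48},{"dp": [0,0,0],"twist": [0,0,0],"gripper": 48}]'

```text
clock: 12.58
tool_pos: [568.4, -337.3, 116.1]
orientation: [-1.922, -1.673, 0.611]
force: [0.2, 0.1, -0.0]
gripper_width: 48.1
grip_force: 0.0
```

```bash
cat > rg.py <<'E'
from st import *
ty=-n; tz=-u; G=np.c_[np.cross(ty,tz),ty,tz]
print("twist left deg",np.degrees(R.from_matrix(G@M.T).as_rotvec()))
d=np.array(s["tool_pos"])-[535,-333,60]; print("n,u,y",d@n,d@u,d@y)
E
python3 rg.py; python3 - <<'E'
from h import *
im=shot("side"); F=im["frame"][150:300,310:460]; cv2.imwrite("pics/s4.png",cv2.resize(F,None,fx=4,fy=4,interpolation=cv2.INTER_CUBIC)[...,::-1])
E
```

```text
[ 568.373 -337.268  116.142] 
 [[ 0.138  0.758 -0.637]
 [ 0.99  -0.106  0.088]
 [-0.001 -0.643 -0.766]] q [ 0.57   1.179 -0.486  0.844  0.515  1.904  0.048] [ 0.243  0.112 -0.013] 48.13968998130069 0.0 12.575
twist left deg [ 0.055 -0.043 -0.093]
n,u,y 10.3299488803273 64.63659814646644 0.4183350864217372
```

View pics/s4.png

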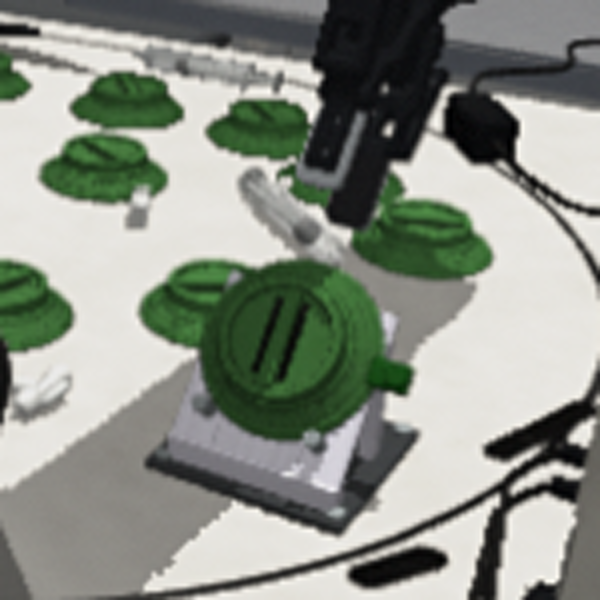

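The gripper sits uphill of the seated cap, aligned with its thickness. The fingertips are near crop pixel (350,210) and the cap centre near (290,345). I'll slide down.

Request:
move_arm --increments '[{"dp": [-8,1,-9.5],"twist": [0,0,0],"gripper": 48},{"dp": [-16,2,-19],"twist": [0,0,0],"gripper": 48},{"dp": [-22,3,-26.5],"twist": [0,0,0],"gripper": 48},{"dp": [-28,4,-33],"twist": [0,0,0],"gripper": 48},{"dp": [-33,4.4,-38.7],"twist": [0,0,0],"gripper": 48}]'

```text
clock: 13.25
tool_pos: [535.0, -333.0, 77.1]
orientation: [-1.922, -1.672, 0.611]
force: [0.1, 0.9, -0.0]
gripper_width: 48.3
grip_force: 0.0
```

Request:
move_arm --increments '[{"dp": [0,0,0],"twist": [0,0,0],"gripper": 48},{"dp": [0,0,0],"twist": [0,0,0],"gripper": 48}]'

```text
clock: 13.5
tool_pos: [535.6, -333.1, 77.7]
orientation: [-1.922, -1.673, 0.61]
force: [1.3, 0.6, -0.8]
gripper_width: 47.8
grip_force: 0.0
```

```bash
python3 rg.py
```

```text
[ 535.61  -333.05    77.697] 
 [[ 0.138  0.758 -0.637]
 [ 0.99  -0.106  0.088]
 [-0.001 -0.643 -0.766]] q [ 0.611  1.162 -0.488  0.992  0.517  1.79   0.012] [ 1.286  0.562 -0.784] 47.79899856659394 0.0 13.5
twist left deg [ 0.056 -0.026 -0.077]
n,u,y 10.91091981155444 13.948710439126579 0.03502458153049588
```

Now close across the thickness.

Request:
move_arm --increments '[{"dp": [0,0,0],"twist": [0,0,0],"gripper": 30},{"dp": [0,0,0],"twist": [0,0,0],"gripper": 16},{"dp": [0,0,0],"twist": [0,0,0],"gripper": 16},{"dp": [0,0,0],"twist": [0,0,0],"gripper": 16},{"dp": [0,0,0],"twist": [0,0,0],"gripper": 16}]' --squeeze 28

```text
clock: 14.12
tool_pos: [535.5, -333.0, 77.7]
orientation: [-1.922, -1.672, 0.61]
force: [1.1, -0.4, 3.2]
gripper_width: 22.2
grip_force: 31.7
```

```bash
python3 rg.py
```

```text
[ 535.5   -333.031   77.75 ] 
 [[ 0.138  0.758 -0.637]
 [ 0.99  -0.106  0.088]
 [-0.001 -0.643 -0.766]] q [ 0.611  1.162 -0.488  0.992  0.516  1.79   0.012] [ 1.146 -0.399  3.171] 22.19356059330198 31.73887073993683 14.125
twist left deg [ 0.05  -0.035 -0.071]
n,u,y 11.03064842241779 13.917586493077517 0.03881114061130733
```

Request:
move_arm --increments '[{"dp": [0,0,15],"twist": [0,0,0],"gripper": 16},{"dp": [0,0,45],"twist": [0,0,0],"gripper": 16},{"dp": [0,0,85],"twist": [-1.3,-9,0],"gripper": 16},{"dp": [0,15,125],"twist": [-2.6,-18.5,0],"gripper": 16},{"dp": [0,30,150],"twist": [-3.9,-28,0],"gripper": 16}]' --squeeze 40

```text
clock: 14.75
tool_pos: [536.7, -303.3, 232.3]
orientation: [-2.257, -1.962, 0.196]
force: [-0.1, -0.9, -0.3]
gripper_width: 22.2
grip_force: 40.9
```

Request:
move_arm --increments '[{"dp": [-10,30,10],"twist": [-0.9,-6,0],"gripper": 16},{"dp": [-20,60,10],"twist": [-1.7,-11.6,0],"gripper": 16},{"dp": [-35,95,10],"twist": [-1.7,-11.6,0],"gripper": 16},{"dp": [-50,130,10],"twist": [-1.7,-11.6,0],"gripper": 16},{"dp": [-60,150,10],"twist": [-1.7,-11.6,0],"gripper": 16}]'

```text
clock: 15.38
tool_pos: [474.9, -151.6, 239.1]
orientation: [2.366, 2.062, -0.005]
force: [0.7, -0.3, 0.1]
gripper_width: 22.0
grip_force: 41.0
```

```bash
cat > bn.py <<'E'
from st import *
a=np.radians(70.6); ty=np.array([np.cos(a),np.sin(a),0]); tz=np.array([0,0,-1.]); G=np.c_[np.cross(ty,tz),ty,tz]
print("twist left deg",np.degrees(R.from_matrix(G@M.T).as_rotvec()),"dp to (439.4,-110.3)",np.array([439.4,-110.3])-np.array(s["tool_pos"])[:2])
E
python3 bn.py
```

```text
[ 474.865 -151.643  239.071] 
 [[ 0.137  0.991 -0.   ]
 [ 0.991 -0.137 -0.004]
 [-0.004  0.    -1.   ]] q [ 0.865  0.373 -0.796  1.89   0.318  1.007 -0.207] [ 0.659 -0.278  0.108] 22.002145315903405 40.99342703819275 15.375
twist left deg [ 0.211  0.159 78.472] dp to (439.4,-110.3) [-35.465  41.343]
```

Request:
move_arm --increments '[{"dp": [-7,8,0],"twist": [0,0,10],"gripper": 16},{"dp": [-14,16,0],"twist": [0,0,20],"gripper": 16},{"dp": [-21,24,0],"twist": [0,0,30],"gripper": 16},{"dp": [-28,32,0],"twist": [0,0,40],"gripper": 16},{"dp": [-35,41,0],"twist": [0,0,50],"gripper": 16}]'

```text
clock: 16.0
tool_pos: [440.4, -112.5, 238.2]
orientation: [1.269, 2.871, -0.005]
force: [-1.0, -0.2, -0.2]
gripper_width: 22.1
grip_force: 41.0
```

Request:
move_arm --increments '[{"dp": [0,0,-15],"twist": [0,0,10],"gripper": 16},{"dp": [0,0,-35],"twist": [0,0,20],"gripper": 16},{"dp": [0,0,-60],"twist": [0,0,28.5],"gripper": 16},{"dp": [0,0,-75],"twist": [0,0,28.5],"gripper": 16},{"dp": [0,0,-75],"twist": [0,0,28.5],"gripper": 16}]'

```text
clock: 16.62
tool_pos: [439.9, -112.2, 162.1]
orientation: [0.536, 3.095, -0.003]
force: [-0.2, -0.1, -0.0]
gripper_width: 22.3
grip_force: 41.0
```

```bash
python3 bn.py; python3 - <<'E'
from h import *
for c in("side","top"):
    im=shot(c); P=pts(im); hsv=cv2.cvtColor(im["frame"],cv2.COLOR_RGB2HSV); g=cv2.inRange(hsv,(45,80,30),(75,255,255))>0
    ex=np.array([np.cos(np.radians(-19.4)),np.sin(np.radians(-19.4)),0]); ey=np.array([-ex[1],ex[0],0])
    d=P-[446.5,-112.8,0]; k=g&(np.linalg.norm(d[...,:2],axis=-1)<80)&(P[...,2]>60); dd=d[k]; print(c,"n",k.sum(),"x",np.percentile(dd@ex,[1,50,99]),"y",np.percentile(dd@ey,[1,50,99]),"z",np.percentile(dd[:,2],[1,99]))
    x=d[(np.abs(d@ex)<72)&(np.abs(d@ey)<32)&(P[...,2]>43)&(P[...,2]<55)]; print("rim",np.percentile(x@ex,[1,99]),np.percentile(x@ey,[1,99]),len(x))
    if c=="side": F=im["frame"][140:290,180:330]; cv2.imwrite("pics/s5.png",cv2.resize(F,None,fx=4,fy=4,interpolation=cv2.INTER_CUBIC)[...,::-1])
E
```

```text
[ 439.946 -112.236  162.135] 
 [[-0.942  0.336  0.   ]
 [ 0.336  0.942 -0.002]
 [-0.001 -0.002 -1.   ]] q [ 0.985  0.518 -1.038  2.057  0.583  0.891  0.847] [-0.229 -0.087 -0.039] 22.27774610025954 40.96419632434845 16.625
twist left deg [0.106 0.021 0.239] dp to (439.4,-110.3) [-0.546  1.936]
side n 1108 x [-46.75241362 -22.02344661  44.18447936] y [-12.73265845  -1.85753257   9.24015426] z [111.81293408 190.72248403]
rim [-64.1301612   63.43569123] [-25.72886128  25.71165027] 712
top n 57 x [18.36653609 42.94574255 51.23095055] y [-9.42749448  5.64181029  9.08649605] z [152.04133658 173.35140361]
rim [-2.55454611 65.38070739] [-24.93872489  26.2289207 ] 300
```

View pics/s5.png

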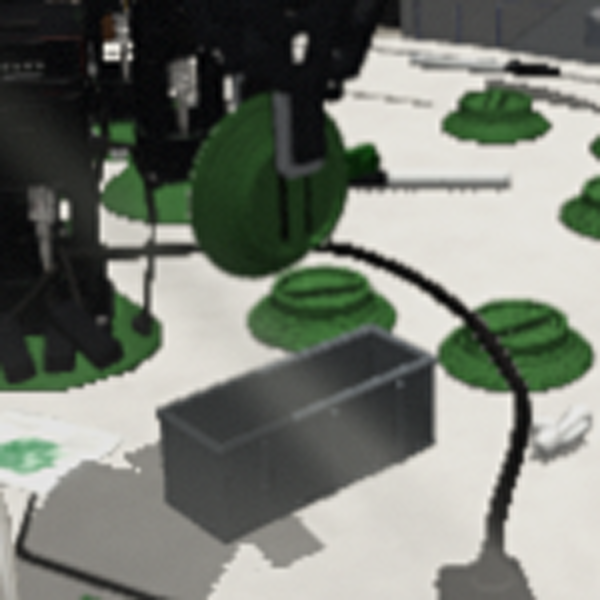

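The cap hangs upright over the trough, in line with it, with the stub towards its far end at crop pixel (360,160). Next I'll lower it.

Request:
move_arm --increments '[{"dp": [-0.5,2,-20],"twist": [0,0,0],"gripper": 16},{"dp": [-0.5,2,-45],"twist": [0,0,0],"gripper": 16},{"dp": [-0.5,2,-65],"twist": [0,0,0],"gripper": 16},{"dp": [-0.5,2,-83],"twist": [0,0,0],"gripper": 16},{"dp": [-0.5,2,-92],"twist": [0,0,0],"gripper": 16}]'

```text
clock: 17.35
tool_pos: [440.3, -110.3, 70.6]
orientation: [0.532, 3.093, -0.003]
force: [0.5, 0.4, -0.7]
gripper_width: 21.8
grip_force: 41.0
```

Request:
move_arm --increments '[{"dp": [0,0,-2],"twist": [0,0,0],"gripper": 16},{"dp": [0,0,-4],"twist": [0,0,0],"gripper": 16},{"dp": [0,0,-5],"twist": [0,0,0],"gripper": 16},{"dp": [0,0,-5],"twist": [0,0,0],"gripper": 16}]'

```text
clock: 17.85
tool_pos: [440.0, -110.2, 65.6]
orientation: [0.531, 3.094, -0.003]
force: [-0.1, -0.6, -0.2]
gripper_width: 22.2
grip_force: 41.0
```

Request:
move_arm --increments '[{"dp": [0,0,-2],"twist": [0,0,0],"gripper": 16},{"dp": [0,0,-3.5],"twist": [0,0,0],"gripper": 16},{"dp": [0,0,-3.5],"twist": [0,0,0],"gripper": 16}]'

```text
clock: 18.23
tool_pos: [439.7, -110.0, 61.8]
orientation: [0.531, 3.095, -0.002]
force: [-0.1, 0.3, -0.1]
gripper_width: 21.8
grip_force: 41.0
```

Request:
move_arm --increments '[{"dp": [0,0,-1],"twist": [0,0,0],"gripper": 16},{"dp": [0,0,-1.5],"twist": [0,0,0],"gripper": 16},{"dp": [0,0,-1.5],"twist": [0,0,0],"gripper": 16}]'

```text
clock: 18.6
tool_pos: [440.1, -110.1, 61.2]
orientation: [0.531, 3.094, -0.004]
force: [-4.2, -0.4, 11.9]
gripper_width: 21.9
grip_force: 42.4
```

Request:
move_arm --increments '[{"dp": [0,0,1],"twist": [0,0,0],"gripper": 22},{"dp": [0,0,1],"twist": [0,0,0],"gripper": 26},{"dp": [0,0,1],"twist": [0,0,0],"gripper": 34},{"dp": [0,0,1],"twist": [0,0,0],"gripper": 48},{"dp": [0,0,1],"twist": [0,0,0],"gripper": 55}]'

```text
clock: 19.23
tool_pos: [439.8, -110.0, 61.4]
orientation: [0.531, 3.094, -0.002]
force: [0.5, 0.2, -1.9]
gripper_width: 55.0
grip_force: 0.0
```

Request:
move_arm --increments '[{"dp": [0,0,10],"twist": [0,0,0],"gripper": 55},{"dp": [0,0,35],"twist": [0,0,0],"gripper": 55},{"dp": [0,0,80],"twist": [0,0,0],"gripper": 55},{"dp": [0,-20,130],"twist": [0,0,0],"gripper": 55},{"dp": [0,-60,170],"twist": [0,0,0],"gripper": 55}]'

```text
clock: 19.85
tool_pos: [440.3, -169.0, 234.1]
orientation: [0.524, 3.094, -0.002]
force: [0.3, 0.2, -0.7]
gripper_width: 54.6
grip_force: 0.0
```

Request:
move_arm --increments '[{"dp": [10,-40,10],"twist": [0,0,0],"gripper": 55},{"dp": [20,-80,10],"twist": [0,0,0],"gripper": 55},{"dp": [20,-110,10],"twist": [0,0,0],"gripper": 55},{"dp": [20,-110,10],"twist": [0,0,0],"gripper": 55},{"dp": [20,-110,10],"twist": [0,0,0],"gripper": 55}]'

```text
clock: 20.48
tool_pos: [459.8, -279.0, 241.8]
orientation: [0.529, 3.095, -0.001]
force: [0.5, 0.1, -0.2]
gripper_width: 54.8
grip_force: 0.0
```

```bash
python3 - <<'E'
from h import *
np.set_printoptions(suppress=True,precision=1)
print(readout.sense()["clock"],readout.sense()["tool_pos"])
im=shot("side"); F=im["frame"][140:290,180:330]; P=pts(im)
k=(cv2.inRange(cv2.cvtColor(im["frame"],cv2.COLOR_RGB2HSV),(45,80,30),(75,255,255))>0)&(np.hypot(P[...,0]-446,P[...,1]+112)<75)&(P[...,2]>45)
print("cap in bin z",P[k][:,2].min(),P[k][:,2].max(),P[k].mean(0))
cv2.imwrite("pics/s6.png",cv2.resize(F,None,fx=4,fy=4,interpolation=cv2.INTER_CUBIC)[...,::-1])
im=shot("top"); P=pts(im); l0=np.load("top0.npz")["F"]; df=cv2.absdiff(im["frame"],l0).max(-1)
for nm,(u,v) in dict(g0=(374,166),g1=(316,199),g2=(251,206),g3=(300,86),luer=(348,238),clamp=(325,110)).items(): print(nm,df[v-20:v+20,u-20:u+20].mean())
E
```

```text
20.475 [ 459.8 -279.   241.8]
cap in bin z 45.35015471363445 92.05654141534498 [ 448.4 -122.8   72.3]
g0 5.588125
g1 5.839375
g2 5.79625
g3 5.64625
luer 6.984375
clamp 7.18375
```

View pics/s6.png

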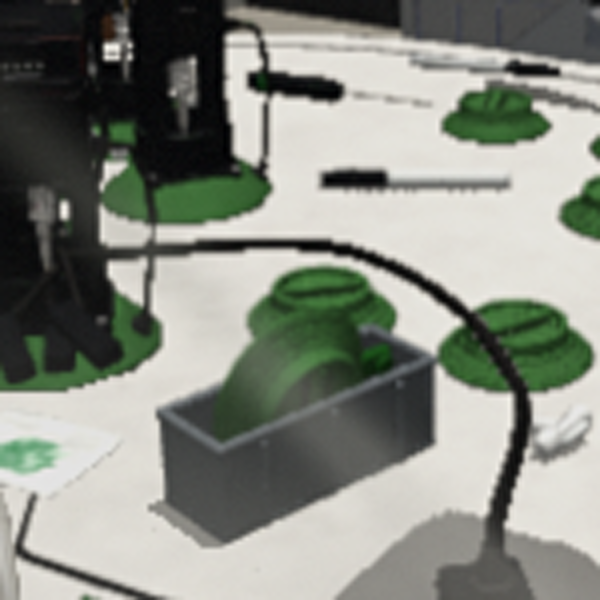

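The reject is standing on its edge in the trough. Its top is at about z = 92 mm, which is about 42 mm above the rim. The other caps, the luer and the clamp haven't moved.

```bash
python3 -c "
from plant import job; print(job.job_done())"
```

```text
the job is handed in; nothing more can be done
None
```

The reject cap was turned on the stand, taken again across its thickness, and is standing on its edge in the grey trough. The sound caps, luer stopcock and pinch clamp were not moved, and I handed the job in at about 20.5 s of the 58 s limit.

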